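# Index the photometer's filter wheel to its third click and hold it

## Robot

A 6-joint arm with a two-finger parallel gripper is mounted at the origin on the work surface. World frame = base frame: x ahead of the robot, y to its left, z up, the work surface at z = 0. Lengths are in m, angles in rad, forces in N, time in s.
With the tool pointing down it reaches from about 0.275 to 0.775 m from the base axis. Payload 14.6 kg.
Tool frame: the origin (TCP) lies midway between the tips of the shut fingers; the grasp point (between the pads) lies 19 mm behind it; x points along the fingers, y is the direction in which the jaws open and shut, and the axes are right-handed (so a half turn about x gives the same grasp; the last joint's range is limited). The gripper opens to 85 mm and grips with 20 to 120 N. Pads are 22 mm wide; open, the fingers measure 114 mm over their backs; the gripper's body (76 mm by 85 mm) begins 54 mm behind the grasp point. The pads swing forward as they close: fully open they stand 13 mm farther back than shut.
Start: joints at [-1.477, 0.263, -0.048, 1.259, 0, 1.415], TCP at [0.129, -0.509, 0.231] pointing down, gripper open.
Joint ranges: [-2.65, 2.65], [-0.89, 1.7], [-1.18, 1.37], [-2.13, 2.11], [-1.35, 1.29], [-3.14, 3.14]. Speed limits (rad/s): [1.89, 1.89, 2.57, 2.79, 3.14, 3.14].

## Interface

Orientations are given as a unit quaternion [w, x, y, z].
In Python, from station import * gives the robot as it stands.
- The arm moves only by the tool send_rows, never from a script. Its argument "steps" is a list of rows, each an object with "offset": the shift along the tool's x, y, z in cm, a list of three; "turn": the turn about the tool's x in rad. In form: [{"offset": [x, y, z], "turn": turn}, ...]. A call has 1 to 12 rows; each row is the pose to reach, as a shift and turn from the pose commanded when the call began, along the tool's axes at that moment; what a row does not reach only later rows make up. A row lasts 1/12 s, in which the tool goes at most 41.7 mm and 7.16 degrees, less where a joint would pass 70% of its speed; a pose out of reach is approached as far as the arm can. A call with a gripper value outside its range is refused whole. "claw" is the finger opening in cm, from 0 to 8.54, set as the call begins (left out, the last holds). The fingers move at their own pace and stop on an object; the grip force is fixed at half the most. Time passes only in rows, so rows that repeat a pose let the fingers close. It gives the time, the measured TCP pose, the force and the opening at its end, in the units of the state.
- get_obs(): the state, without advancing time (a new reading comes with each control period).
- get_image(name): name is "side" or "top"; returns a dict with "frame" (420x560x3 uint8, red, green, blue), "z_map" (420x560 float32, m along the optical axis (not along the pixel's ray), 0 where there is no reading), "intrinsics" (3x3 intrinsics, pixels), "xyz" and "orientation" of the camera in the world. Camera axes: x right, y up, looking along -z (the intrinsics and any distortion apply to the point x, -y, -z); pixel columns grow to the right and rows downward; lengths in m; the calibration is good to about 2 mm. A picture is of the moment at which its call begins.
- job_done(): hands the job in, once; it reports no verdict.
The state is a dict: "time": time; "qpos": joint angles; "qd": joint speeds; "effort": joint torques, N m; "tcp_pos": TCP position; "tool_rot": TCP orientation; "force": force on the tool from outside, world axes, zero at the start; "ft_torque": the same for the moment, N m; "width": finger opening in m.
Only numpy, scipy, OpenCV 4.12 (cv2) and the standard library are available. Lean on these libraries where they do the work, as an engineer would, in place of code of your own. Each camera call takes 0.05 s, during which the arm holds its last target.

## Task

The filter selector on top of the photometer has no scale, so find the filter by feel: turn the black wing knob anticlockwise (seen from above) right back to its home stop, then clockwise, counting the clicks, until it is seated in the third. Finish there with the knob still gripped and kept still, so that the filter wheel cannot shift while the reading is taken. Leave everything else on the bench and on the instrument where it stands.

Things in the scene. Friction and masses are not known exactly. Their poses are not given: they have to be found in the camera images.
- photometer: white bench instrument, fixed; place and yaw differ each time. 260 mm deep (x), 320 wide (y), level deck 100 mm above the bench, blue sloping panel at the front (-x). Origin: centre of the underside. On the deck: a black light shield 22 mm high, 110 mm or more left (+y) of the knob, and the round grey turret, 112 mm across, 16 high, centred at x +30, y -50 mm, the knob on its middle
- selector_grip (a point): grip point of the black wing knob, on its vertical axis, 147 mm above the bench. The wing is a bar 44 mm long (this point's x), 14 mm thick (its y: grip across this), its top 9 mm above and its foot 23 mm below this point, on a round skirt 46 mm across; white line on top of its -x half. The axes turn with the knob. It starts in one of clicks 2 to 6
- selector (a joint): knob angle, rad: 0 at the hard home stop, growing clockwise from above; far stop at 3.665. Stations every 30 degrees (0.5236): home 0, then clicks 1 to 7, the third at 1.571. A spring ball seats it: about 0.25 N m to leave a station, fading to none half-way, then it is pulled into the next. Where home lies relative to the photometer differs each time
- cuvette: a capped amber cuvette, 13 x 13 x 47 mm, standing on the photometer's deck to the left of the turret; origin at the centre of its foot; leave it alone
- cuvette_rack: a blue rack with four cuvettes, 130 x 50 x 54 mm, on the bench left of the photometer; origin at the centre of its underside; leave it alone
- beaker: an empty glass beaker, 66 mm across, 85 mm high, left of the photometer; origin at the centre of its foot; leave it alone
- tip_box: a blue pipette-tip box with a clear lid, 82 x 122 x 68 mm, farther left; origin at the centre of its underside; leave it alone
- wash_bottle: a white wash bottle with a blue cap and bent spout, 66 mm across, 195 mm high, right of the photometer; origin at the centre of its foot; leave it alone
- reagent_jar: a white lidded jar, 80 mm across, 85 mm high, right of the photometer; origin at the centre of its foot; leave it alone
- red_tray: a red open tray, 120 x 90 x 28 mm, farther right; origin at the centre of its underside; leave it alone
- marker: a blue marker pen, 115 mm long, 13 mm thick, lying in front of the photometer; origin under its middle; leave it alone

How it is judged:
By the outcome, as a careful person would: the job done as asked, in the order asked, and still so for the second after the job is handed in, while the arm keeps its last pose, push and grip.
It also fails if it takes over 61 s, if anything falls off the work surface, if the arm or the gripper's body presses on something with over 40 N, if the wrist force passes 120 N, or if a joint passes its speed limit or range.

## Working session

There is one attempt and no reset: what is moved stays moved. The work goes in short steps, Python scripts to look and compute and a tool call to move; the robot and the scene stay as the last step left them, time stands still between calls to the robot, and variables do not carry over. Pictures are saved under pics/ and viewed, and the job is handed in when it is done.

Besides the shell and the picture viewer there is one more tool, called after "Call:" by a JSON object that holds its "name" and its "arguments", one argument or row to a line. send_rows: Moves the arm, as the interface text tells. Its arguments: {"type":"object","properties":{"steps":{"type":"array"},"claw":{"type":"number"}},"required":["steps"]}

```bash
mkdir -p pics; ls; cat > h.py <<'E'
from station import *
import numpy as np, cv2
from scipy.spatial.transform import Rotation as R
def rot(q): return R.from_quat([q[1],q[2],q[3],q[0]])
def cloud(im):
    z=im["z_map"];K=np.array(im["intrinsics"]);h,w=z.shape
    u,v=np.meshgrid(np.arange(w),np.arange(h))
    x=(u-K[0,2])/K[0,0]*z;y=(v-K[1,2])/K[1,1]*z
    P=np.stack([x,-y,-z],-1)
    return P@rot(im["orientation"]).as_matrix().T+np.array(im["xyz"])
def save(im,n,crop=None,s=1):
    f=im["frame"][...,::-1]
    if crop: f=f[crop[0]:crop[1],crop[2]:crop[3]]
    cv2.imwrite("pics/"+n+".png",cv2.resize(f,None,fx=s,fy=s,interpolation=cv2.INTER_CUBIC))
E
python3 - <<'E'
from h import *
import pickle
o=get_obs();print(o)
for n in("top","side"):
    im=get_image(n);save(im,n+"0");pickle.dump(im,open(n+"0.pkl","wb"));print(n,im["xyz"],im["orientation"],im["intrinsics"],[k for k in im])
E
```

```text
pics
{'time': 0.0, 'qpos': array([-1.47730980e+00,  2.63563629e-01, -4.89072380e-02,  1.25944174e+00,
       -1.19476024e-05,  1.41548908e+00]), 'qd': array([ 0.00113249, -0.00026798, -0.00146442,  0.00021101, -0.00096164,
        0.00029492]), 'effort': array([ 3.12182019e-03, -6.37601137e+01,  3.84581101e+01,  1.33689959e-02,
       -1.19281494e-04, -1.54499560e-06]), 'tcp_pos': array([ 0.12923524, -0.5085604 ,  0.23081491]), 'tool_rot': array([ 0.08734058,  0.70165061,  0.08812979, -0.70163466]), 'force': array([ 0.0631698 ,  0.75768934, -0.22996349]), 'ft_torque': array([ 0.03943891, -0.02079394,  0.00630821]), 'width': 0.08553439451952795}
top [0.25808869 0.02883013 1.69437642] [ 0.70482811  0.07267987 -0.07410112 -0.70174354] [[532.39989605   0.         270.40784677]
 [  0.         532.39989605 205.49025586]
 [  0.           0.           1.        ]] ['frame', 'z_map', 'intrinsics', 'xyz', 'orientation']
side [0.42347665 0.91216854 0.88294535] [-0.07692962 -0.0406853   0.4144053   0.90592207] [[457.84717427   0.         284.19585712]
 [  0.         457.84717427 205.98170921]
 [  0.           0.           1.        ]] ['frame', 'z_map', 'intrinsics', 'xyz', 'orientation']
```

View pics/top0.png

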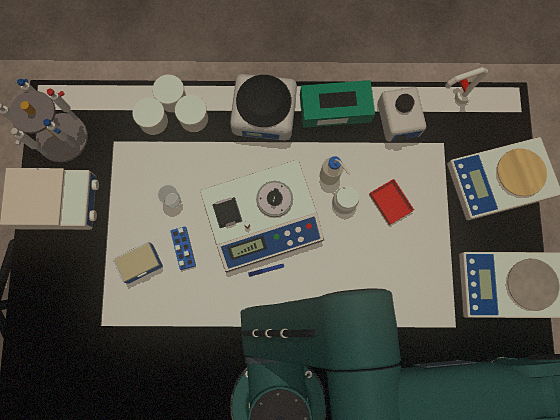

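View pics/side0.png

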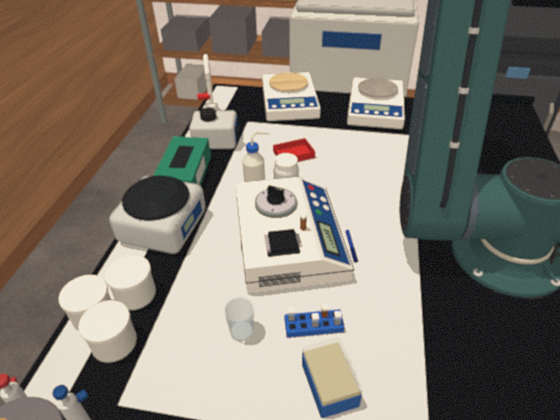

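The top view shows the photometer around pixel (262,215) with the knob near (275,198). In the side view the knob is near (276,195). I'll zoom in on both.

```bash
python3 - <<'E'
from h import *
import pickle
t=pickle.load(open("top0.pkl","rb"));s=pickle.load(open("side0.pkl","rb"))
save(t,"topz",(170,226,240,312),10);save(s,"sidez",(170,225,245,310),10)
for im,c in((t,(170,226,245,310)),(s,(170,225,245,310))):
    P=cloud(im)[c[0]:c[1],c[2]:c[3]];f=im["frame"][c[0]:c[1],c[2]:c[3]].max(-1)
    z=P[...,2]
    m=(z>.145)&(z<.17); q=P[m];print(m.sum(),q.mean(0),np.percentile(z,[1,50,99]))
    d=q[:,:2]-q[:,:2].mean(0);w,v=np.linalg.eigh(d.T@d/len(d));print(np.sqrt(w),v[:,1],np.degrees(np.arctan2(v[1,1],v[0,1])))
    m=(z>.108)&(z<.122);q=P[m][:,:2]
    print("turret",m.sum(),cv2.minEnclosingCircle(q.astype(np.float32)))
# deck
P=cloud(t);m=(abs(P[...,2]-.1)<.006)
q=P[150:290,190:340][m[150:290,190:340]][:,:2].astype(np.float32)
print(cv2.minAreaRect(q))
E
```

```text
90 [0.59686018 0.03091699 0.15485871] [-0.00085654  0.10321941  0.15820609]
[0.00703288 0.04769109] [-0.73346047  0.67973211] 137.17728749478576
turret 875 ((0.6176546812057495, 0.009346994571387768), 0.10978066921234131)
123 [0.59619017 0.03147081 0.15206081] [-0.00079098  0.10055246  0.15622666]
[0.00688215 0.04541309] [-0.74546702  0.66654251] 138.19922800618153
turret 737 ((0.5860002040863037, 0.034874752163887024), 0.09048285335302353)
((0.6087915897369385, 0.011553093791007996), (0.2136794775724411, 0.4217856228351593), 18.18657875061035)
```

View pics/topz.png

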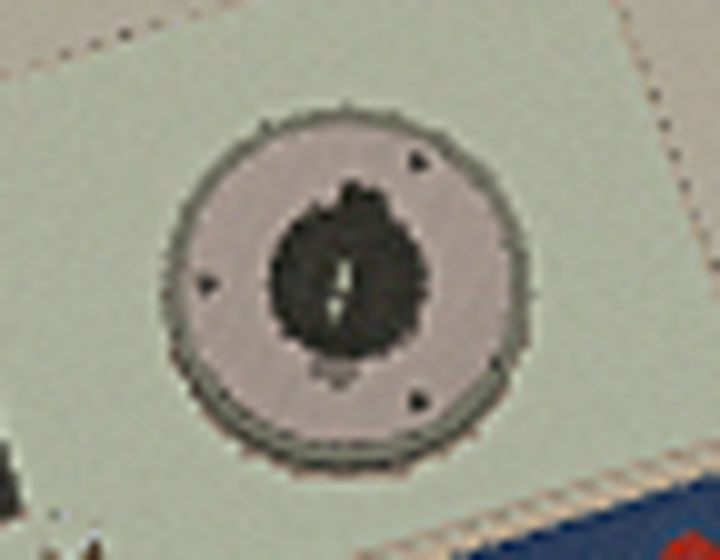

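View pics/sidez.png

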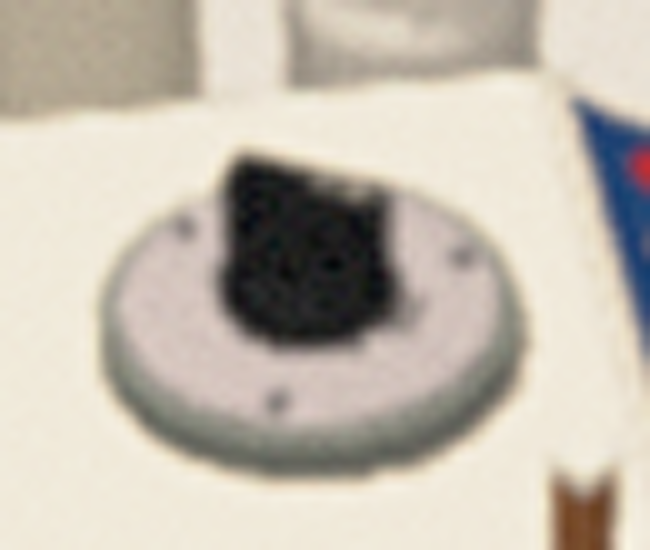

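```bash
python3 - <<'E'
from h import *
import pickle
t=pickle.load(open("top0.pkl","rb"));s=pickle.load(open("side0.pkl","rb"))
def an(q,l):
    q=q[:,:2];r=cv2.minAreaRect(q.astype(np.float32));d=q-q.mean(0);w,v=np.linalg.eigh(d.T@d/len(d));print(l,len(q),q.mean(0),np.sqrt(w*12),np.degrees(np.arctan2(v[1,1],v[0,1]))%180,r)
C=[]
for im,c in((t,(175,222,252,298)),(s,(180,220,254,299))):
    P=cloud(im)[c[0]:c[1],c[2]:c[3]].reshape(-1,3);f=im["frame"][c[0]:c[1],c[2]:c[3]].reshape(-1,3).max(-1)
    z=P[:,2]
    ctr=np.median(P[(z>.145)&(z<.17)&(f<90)],0)[:2]
    near=np.linalg.norm(P[:,:2]-ctr,axis=1)<.04
    q=P[near&(z>.150)]; an(q,"wingtop");
    near=np.linalg.norm(P[:,:2]-ctr,axis=1)<.075
    q=P[near&(abs(z-.116)<.004)]; print("turret",cv2.minEnclosingCircle(q[:,:2].astype(np.float32)),len(q))
    w=P[(f>90)&(z>.145)&(np.linalg.norm(P[:,:2]-ctr,axis=1)<.03)];print("white",w.round(4))
P=cloud(t)[120:290,180:345];m=(abs(P[...,2]-.1)<.004);
n,lab,st,ce=cv2.connectedComponentsWithStats(m.astype(np.uint8));i=1+np.argmax(st[1:,4])
print(cv2.minAreaRect(P[lab==i][:,:2].astype(np.float32)))
E
```

```text
wingtop 69 [0.61403796 0.01480073] [0.01397951 0.04548926] 166.28547166580705 ((0.6140968799591064, 0.015056951902806759), (0.013898912817239761, 0.04376860707998276), 76.4771728515625)
turret ((0.6232970952987671, 0.012341415509581566), 0.06620198488235474) 587
white [[0.6337 0.004  0.1528]
 [0.6119 0.0159 0.1541]
 [0.6085 0.0159 0.1559]
 [0.6056 0.0188 0.1549]
 [0.6041 0.0159 0.1621]
 [0.5984 0.0188 0.1604]
 [0.5973 0.0188 0.1517]]
wingtop 80 [0.61073419 0.01670075] [0.01498205 0.04439063] 165.82350599866558 ((0.6114414930343628, 0.01520860381424427), (0.016954496502876282, 0.04435393586754799), 79.04972839355469)
turret ((0.6126356720924377, 0.0143861323595047), 0.05746978521347046) 655
white [[0.6304 0.0033 0.155 ]
 [0.6324 0.0066 0.154 ]
 [0.6294 0.0081 0.1556]
 [0.6268 0.0079 0.1557]
 [0.6244 0.0067 0.1551]
 [0.6215 0.0081 0.1566]
 [0.619  0.0076 0.1565]
 [0.6309 0.0133 0.1562]
 [0.6211 0.0105 0.1553]
 [0.6185 0.0102 0.1553]
 [0.6162 0.0086 0.1543]
 [0.6133 0.01   0.1558]
 [0.6114 0.0066 0.1534]
 [0.6084 0.0084 0.1552]
 [0.6334 0.0146 0.1536]
 [0.6122 0.0155 0.157 ]
 [0.6096 0.0156 0.1574]
 [0.6076 0.0128 0.1555]
 [0.6048 0.0135 0.1564]
 [0.6029 0.0103 0.1542]
 [0.599  0.0167 0.1596]
 [0.5979 0.0092 0.1539]
 [0.6336 0.0141 0.1499]
 [0.6096 0.0162 0.1546]
 [0.6067 0.0175 0.156 ]
 [0.6045 0.0154 0.1547]
 [0.6014 0.018  0.1571]
 [0.599  0.0172 0.1568]
 [0.5962 0.0179 0.1577]
 [0.594  0.0162 0.1566]
 [0.5912 0.0171 0.1577]
 [0.6335 0.0149 0.1473]
 [0.6014 0.0182 0.154 ]
 [0.5983 0.0208 0.1564]
 [0.596  0.0194 0.1556]
 [0.5942 0.0152 0.1526]
 [0.5914 0.0162 0.1537]
 [0.5904 0.0216 0.1549]
 [0.5903 0.0226 0.1524]
 [0.5911 0.0183 0.1456]]
((0.5974260568618774, 0.06148914992809296), (0.2036350518465042, 0.31981950998306274), 18.291589736938477)
```

```bash
python3 - <<'E'
from h import *
import pickle
o=get_obs();M=rot(o["tool_rot"]).as_matrix();print(M.round(3));print("yaw y",np.degrees(np.arctan2(M[1,1],M[0,1])))
t=pickle.load(open("top0.pkl","rb"));P=cloud(t)
for n,(a,b,c,d),z0 in(("bottle",(145,185,318,352),.09),("jar",(180,220,328,362),.07),("tray",(175,228,365,418),.015)):
    p=P[a:b,c:d].reshape(-1,3);p=p[(p[:,2]>z0)&(p[:,2]<.4)];print(n,p.mean(0).round(3),p.min(0).round(3),p.max(0).round(3))
p=P[215:240,236:262].reshape(-1,3);p=p[p[:,2]>.125];print("cuv",p.round(3)[:30])
c=np.array([.613,.015]);print(M.T@(np.array([c[0],c[1],.26])-o["tcp_pos"]))
E
```

```text
[[-0.     0.246 -0.969]
 [ 0.001 -0.969 -0.246]
 [-1.    -0.001 -0.   ]]
yaw y -75.74551502624897
bottle [ 0.707 -0.164  0.137] [ 0.675 -0.205  0.092] [ 0.748 -0.133  0.202]
jar [ 0.626 -0.211  0.086] [ 0.591 -0.245  0.07 ] [ 0.682 -0.167  0.098]
tray [ 0.629 -0.362  0.026] [ 0.554 -0.43   0.015] [ 0.699 -0.294  0.039]
cuv [[0.559 0.129 0.126]
 [0.56  0.126 0.125]
 [0.556 0.123 0.126]
 [0.553 0.129 0.126]
 [0.55  0.126 0.126]
 [0.258 0.029 1.694]
 [0.547 0.123 0.126]
 [0.538 0.098 0.147]
 [0.537 0.095 0.15 ]
 [0.534 0.101 0.15 ]
 [0.534 0.098 0.15 ]
 [0.534 0.095 0.148]
 [0.533 0.092 0.155]
 [0.531 0.104 0.151]
 [0.533 0.101 0.14 ]
 [0.531 0.098 0.151]
 [0.53  0.095 0.153]
 [0.531 0.092 0.152]
 [0.53  0.089 0.155]
 [0.528 0.104 0.15 ]
 [0.528 0.101 0.148]
 [0.527 0.098 0.156]
 [0.528 0.095 0.152]
 [0.528 0.092 0.15 ]
 [0.529 0.089 0.143]
 [0.528 0.105 0.132]
 [0.525 0.101 0.149]
 [0.526 0.098 0.146]
 [0.526 0.095 0.145]
 [0.525 0.092 0.148]]
[-0.02868132 -0.38839268 -0.59778718]
```

Call:
{"name": "send_rows", "arguments": {
  "steps": [
    {"offset":[-2,0,0],"turn":0},
    {"offset":[-5,0,0],"turn":0.1},
    {"offset":[-5,0,0],"turn":0.2},
    {"offset":[-5,0,0],"turn":0.2}
  ],
  "claw": 4.5
}}

```text
time: 0.43
tcp_pos: [0.1293, -0.5093, 0.2821]
tool_rot: [0.016, 0.707, 0.015, -0.707]
force: [0.2, -0.5, 0.2]
width: 0.0449
```

```bash
python3 - <<'E'
from h import *
o=get_obs();M=rot(o["tool_rot"]).as_matrix();print(o["qpos"],o["tcp_pos"],o["width"]);print(M.round(3),"yaw y",np.degrees(np.arctan2(M[1,1],M[0,1])))
E
```

```text
[-1.47728938e+00  2.53104818e-01  7.48788726e-02  1.39087449e+00
 -7.40978350e-08  1.62018512e+00] [ 0.12932017 -0.50931637  0.28212883] 0.04486237296158875
[[ 0.     0.044 -0.999]
 [-0.002 -0.999 -0.044]
 [-1.     0.002 -0.   ]] yaw y -87.47222051097012
```

Top zoom: the wing runs from about (335,350) to (365,190), with the white line on the lower (near) half. That puts the knob axis at about (0.613, 0.015) and the knob x-axis at about -14°. A positive turn is clockwise and raises q6. I'll approach with tool y at +76°, which gives q6 of about 15° and leaves room for 180° anticlockwise.

Call:
{"name": "send_rows", "arguments": {
  "steps": [
    {"offset":[0,-2,-2],"turn":-0.12},
    {"offset":[0,-4,-4],"turn":-0.24},
    {"offset":[0,-6,-6],"turn":-0.36},
    {"offset":[0,-8,-8],"turn":-0.48},
    {"offset":[0,-10,-10],"turn":-0.6},
    {"offset":[0,-12,-12],"turn":-0.72},
    {"offset":[0,-14,-14],"turn":-0.84},
    {"offset":[0,-16,-16],"turn":-0.96},
    {"offset":[0,-18,-18],"turn":-1.08},
    {"offset":[0,-20,-20],"turn":-1.2},
    {"offset":[0,-22,-22],"turn":-1.32},
    {"offset":[0,-24,-24],"turn":-1.44}
  ]
}}

```text
time: 1.43
tcp_pos: [0.3577, -0.2559, 0.2804]
tool_rot: [-0.481, -0.518, -0.482, 0.518]
force: [1.2, -0.7, -0.0]
width: 0.0447
```

```bash
cat >> h.py <<'E'
def st(tgt=None,yaw=None):
    o=get_obs();M=rot(o["tool_rot"]).as_matrix();y=np.degrees(np.arctan2(M[1,1],M[0,1]))
    print("t",round(o["time"],2),"q",o["qpos"].round(3),"tcp",o["tcp_pos"].round(4),"yaw",y.round(2),"w",round(o["width"],4),"F",o["force"].round(2),"T",o["ft_torque"].round(3),"x",M[:,0].round(4))
    if tgt is not None: print("off cm",(M.T@(np.array(tgt)-o["tcp_pos"])*100).round(2))
    if yaw is not None: print("turn",-np.radians((yaw-y+180)%360-180))
E
python3 -c "
from h import *
st([.613,.015,.25],76)"
```

```text
t 1.43 q [-0.807  0.105 -0.119  1.348 -0.     0.836] tcp [ 0.3577 -0.2559  0.2804] yaw -4.15 w 0.0447 F [ 1.16 -0.66 -0.  ] T [-0.045  0.026  0.029] x [-0.001   0.0011 -1.    ]
off cm [  3.04  23.51 -28.86]
turn -1.398845956600591
```

Call:
{"name": "send_rows", "arguments": {
  "steps": [
    {"offset":[0,2,-2.4],"turn":-0.12},
    {"offset":[0,4,-4.8],"turn":-0.24},
    {"offset":[0,6,-7.2],"turn":-0.36},
    {"offset":[0,8,-9.6],"turn":-0.48},
    {"offset":[0,10,-12],"turn":-0.6},
    {"offset":[0,12,-14.4],"turn":-0.72},
    {"offset":[0,14,-16.8],"turn":-0.84},
    {"offset":[0,16,-19.2],"turn":-0.96},
    {"offset":[0,18,-21.6],"turn":-1.08},
    {"offset":[0,20,-24],"turn":-1.2},
    {"offset":[0,22,-26.5],"turn":-1.3},
    {"offset":[0,23.5,-28.8],"turn":-1.4}
  ]
}}

```text
time: 2.43
tcp_pos: [0.616, 0.0119, 0.2798]
tool_rot: [0.701, 0.086, 0.703, -0.086]
force: [0.5, -0.2, 0.5]
width: 0.0451
```

Call:
{"name": "send_rows", "arguments": {
  "steps": [
    {"offset":[1,0,0],"turn":0},
    {"offset":[3,0,0],"turn":0},
    {"offset":[5,0,0],"turn":0},
    {"offset":[6.5,0,0],"turn":0},
    {"offset":[8,0,0],"turn":0},
    {"offset":[8.5,0,0],"turn":0},
    {"offset":[8.5,0,0],"turn":0},
    {"offset":[8.5,0,0],"turn":0}
  ]
}}

```text
time: 3.1
tcp_pos: [0.6149, 0.0103, 0.1963]
tool_rot: [0.701, 0.089, 0.702, -0.089]
force: [-0.2, -0.3, 0.1]
width: 0.0451
```

```bash
python3 - <<'E'
from h import *
st([.613,.015,.130],76)
im=get_image("side");save(im,"side1",(130,230,220,340),6)
im=get_image("top");save(im,"top1",(160,240,230,320),8)
E
```

```text
t 3.1 q [-0.116  0.431  0.114  1.255 -0.     0.136] tcp [0.6149 0.0103 0.1963] yaw 75.59 w 0.0451 F [-0.23 -0.34  0.07] T [-0.     0.041 -0.028] x [-6.e-04  1.e-04 -1.e+00]
off cm [ 6.63  0.4  -0.3 ]
turn -0.007092233747036852
```

View pics/side1.png

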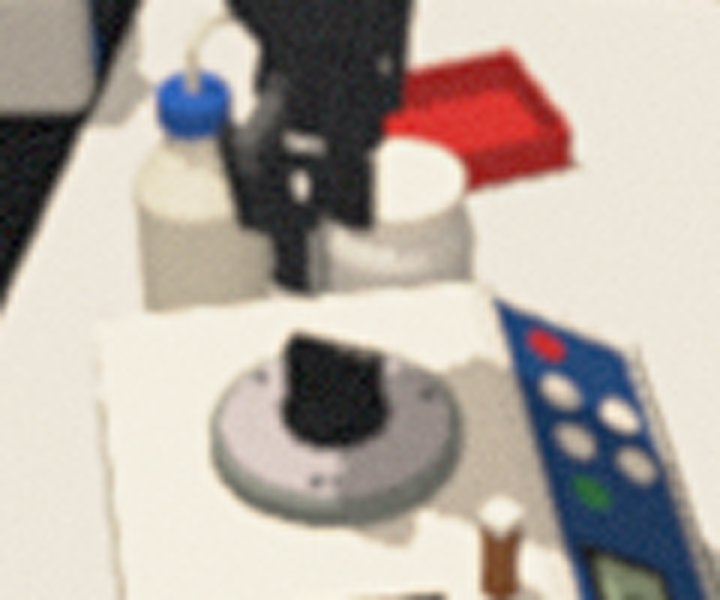

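View pics/top1.png

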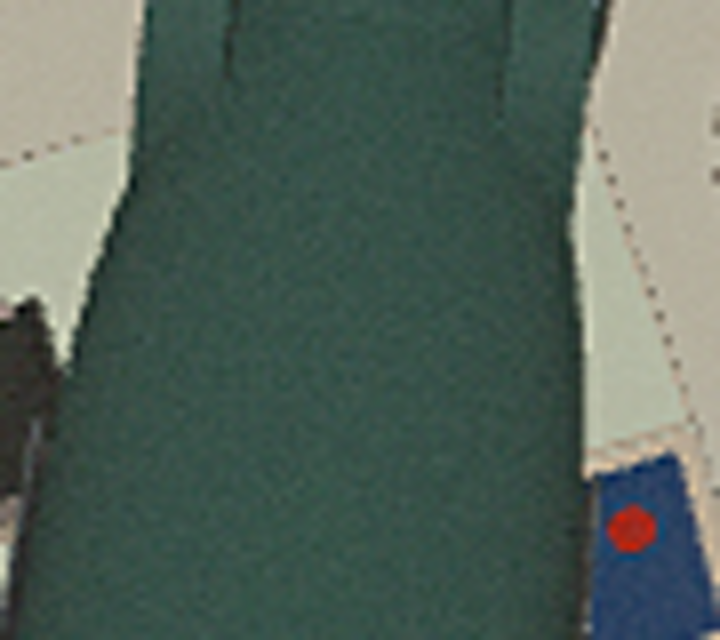

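The side view shows the open fingers above the turret, with the wing at (335,390) and nothing close by. In the top view the arm hides the knob. Next I correct sideways and lower.

Call:
{"name": "send_rows", "arguments": {
  "steps": [
    {"offset":[0,0.4,-0.25],"turn":0},
    {"offset":[1.5,0.4,-0.25],"turn":0},
    {"offset":[3,0.4,-0.25],"turn":0},
    {"offset":[4.5,0.4,-0.25],"turn":0},
    {"offset":[5.5,0.4,-0.25],"turn":0},
    {"offset":[6.2,0.4,-0.25],"turn":0},
    {"offset":[6.6,0.4,-0.25],"turn":0},
    {"offset":[6.6,0.4,-0.25],"turn":0},
    {"offset":[6.6,0.4,-0.25],"turn":0}
  ]
}}

```text
time: 3.95
tcp_pos: [0.6139, 0.0149, 0.1308]
tool_rot: [0.702, 0.089, 0.701, -0.089]
force: [-0.4, -0.3, -0.3]
width: 0.045
```

```bash
python3 - <<'E'
from h import *
st([.613,.015,.130],76)
im=get_image("side");save(im,"side2",(130,230,220,340),6)
E
```

```text
t 3.95 q [-0.108  0.458 -0.022  1.091 -0.     0.144] tcp [0.6139 0.0149 0.1308] yaw 75.52 w 0.045 F [-0.38 -0.27 -0.27] T [ 0.051 -0.003  0.002] x [ 6.e-04 -1.e-04 -1.e+00]
off cm [ 0.08 -0.01 -0.09]
turn -0.008426860942269378
```

View pics/side2.png

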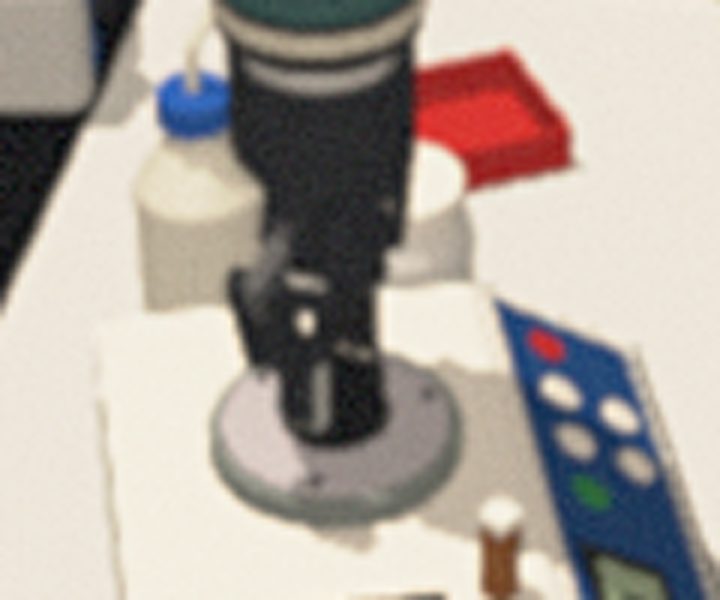

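In the side view the near finger straddles the wing at (320,400). Closing.

Call:
{"name": "send_rows", "arguments": {
  "steps": [
    {"offset":[0,0,0],"turn":0},
    {"offset":[0,0,0],"turn":0},
    {"offset":[0,0,0],"turn":0},
    {"offset":[0,0,0],"turn":0},
    {"offset":[0,0,0],"turn":0},
    {"offset":[0,0,0],"turn":0},
    {"offset":[0,0,0],"turn":0},
    {"offset":[0,0,0],"turn":0}
  ],
  "claw": 0
}}

```text
time: 4.67
tcp_pos: [0.6137, 0.0143, 0.1309]
tool_rot: [0.702, 0.089, 0.701, -0.09]
force: [-2.9, -3.8, 4.9]
width: 0.0133
```

```bash
python3 -c "
from h import *
st([.613,.015,.130],76)"
```

```text
t 4.67 q [-1.090e-01  4.570e-01 -2.200e-02  1.091e+00 -1.000e-03  1.440e-01] tcp [0.6137 0.0143 0.1309] yaw 75.49 w 0.0133 F [-2.87 -3.84  4.93] T [-0.826  0.523 -0.054] x [ 5.0e-04 -1.3e-03 -1.0e+00]
off cm [ 0.09  0.05 -0.08]
turn -0.00884039077317488
```

Call:
{"name": "send_rows", "arguments": {
  "steps": [
    {"offset":[0,0,0],"turn":-0.04},
    {"offset":[0,0,0],"turn":-0.08},
    {"offset":[0,0,0],"turn":-0.12},
    {"offset":[0,0,0],"turn":-0.12}
  ]
}}

```text
time: 5.0
tcp_pos: [0.6137, 0.0144, 0.1309]
tool_rot: [0.706, 0.046, 0.705, -0.046]
force: [-2.1, -3.4, 6.2]
width: 0.0127
```

```bash
python3 -c "
from h import *
st()"
```

```text
t 5.0 q [-1.090e-01  4.570e-01 -2.200e-02  1.091e+00 -1.000e-03  2.200e-02] tcp [0.6137 0.0144 0.1309] yaw 82.53 w 0.0127 F [-2.13 -3.35  6.17] T [-0.594  0.543  0.139] x [ 6.e-04 -1.e-03 -1.e+00]
```

Call:
{"name": "send_rows", "arguments": {
  "steps": [
    {"offset":[0,0,0],"turn":-0.05},
    {"offset":[0,0,0],"turn":-0.1},
    {"offset":[0,0,0],"turn":-0.15},
    {"offset":[0,0,0],"turn":-0.2},
    {"offset":[0,0,0],"turn":-0.25},
    {"offset":[0,0,0],"turn":-0.3},
    {"offset":[0,0,0],"turn":-0.35},
    {"offset":[0,0,0],"turn":-0.4},
    {"offset":[0,0,0],"turn":-0.4},
    {"offset":[0,0,0],"turn":-0.4}
  ]
}}

```text
time: 5.83
tcp_pos: [0.6136, 0.0149, 0.1309]
tool_rot: [0.701, -0.094, 0.701, 0.094]
force: [-3.0, -0.1, 6.6]
width: 0.0128
```

```bash
python3 -c "
from h import *
st()"
```

```text
t 5.83 q [-0.108  0.457 -0.022  1.091 -0.    -0.376] tcp [0.6136 0.0149 0.1309] yaw 105.33 w 0.0128 F [-3.01 -0.12  6.55] T [0.02  0.568 0.043] x [ 5.e-04 -1.e-04 -1.e+00]
```

Call:
{"name": "send_rows", "arguments": {
  "steps": [
    {"offset":[0,0,0],"turn":-0.04},
    {"offset":[0,0,0],"turn":-0.08},
    {"offset":[0,0,0],"turn":-0.12},
    {"offset":[0,0,0],"turn":-0.12}
  ]
}}

```text
time: 6.17
tcp_pos: [0.6136, 0.015, 0.1309]
tool_rot: [0.694, -0.137, 0.694, 0.137]
force: [-3.4, 1.2, 6.0]
width: 0.0131
```

```bash
python3 -c "
from h import *
st()
im=get_image('side');save(im,'side3',(130,230,220,340),6)"
```

```text
t 6.17 q [-0.108  0.457 -0.022  1.091  0.    -0.498] tcp [0.6136 0.015  0.1309] yaw 112.35 w 0.0131 F [-3.38  1.2   6.02] T [0.258 0.629 0.093] x [ 4.e-04  2.e-04 -1.e+00]
```

View pics/side3.png

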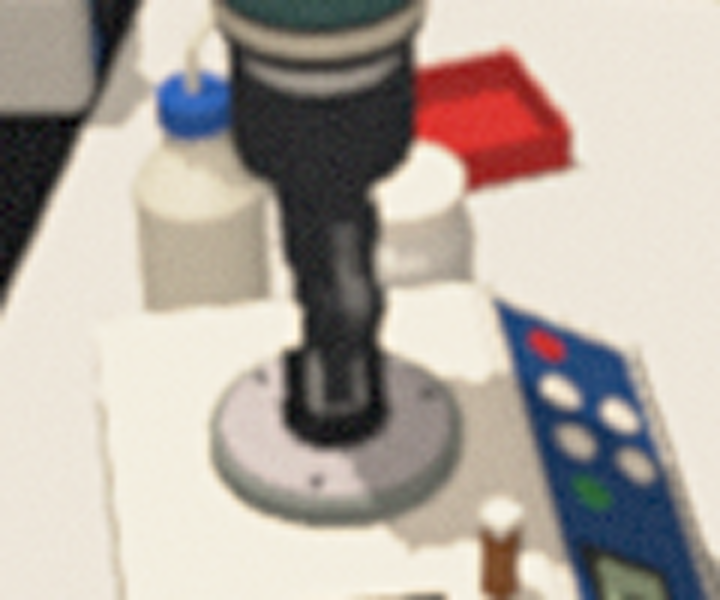

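The black wing seems to turn with the fingers at (335,390), and nothing else has moved. I'll check that the detent torque changes sign past half-way.

Call:
{"name": "send_rows", "arguments": {
  "steps": [
    {"offset":[0,0,0],"turn":-0.05},
    {"offset":[0,0,0],"turn":-0.1},
    {"offset":[0,0,0],"turn":-0.15},
    {"offset":[0,0,0],"turn":-0.2},
    {"offset":[0,0,0],"turn":-0.25},
    {"offset":[0,0,0],"turn":-0.25}
  ]
}}

```text
time: 6.72
tcp_pos: [0.6134, 0.0152, 0.1309]
tool_rot: [0.671, -0.222, 0.671, 0.223]
force: [-3.6, 1.6, 6.4]
width: 0.0132
```

```bash
python3 -c "
from h import *
st()"
```

```text
t 6.72 q [-1.080e-01  4.570e-01 -2.200e-02  1.091e+00  1.000e-03 -7.490e-01] tcp [0.6134 0.0152 0.1309] yaw 126.7 w 0.0132 F [-3.58  1.59  6.39] T [ 0.577  0.818 -0.164] x [ 2.e-04  6.e-04 -1.e+00]
```

Call:
{"name": "send_rows", "arguments": {
  "steps": [
    {"offset":[0,0,0],"turn":-0.05},
    {"offset":[0,0,0],"turn":-0.1},
    {"offset":[0,0,0],"turn":-0.15},
    {"offset":[0,0,0],"turn":-0.15},
    {"offset":[0,0,0],"turn":-0.15}
  ]
}}

```text
time: 7.13
tcp_pos: [0.6133, 0.0154, 0.1309]
tool_rot: [0.653, -0.271, 0.653, 0.272]
force: [-4.1, 4.6, 7.3]
width: 0.0129
```

```bash
python3 -c "
from h import *
st()"
```

```text
t 7.13 q [-1.080e-01  4.570e-01 -2.200e-02  1.091e+00  1.000e-03 -8.960e-01] tcp [0.6133 0.0154 0.1309] yaw 135.14 w 0.0129 F [-4.07  4.55  7.29] T [0.702 0.997 0.025] x [-1.e-04  9.e-04 -1.e+00]
```

Call:
{"name": "send_rows", "arguments": {
  "steps": [
    {"offset":[0,0,0],"turn":-0.04},
    {"offset":[0,0,0],"turn":-0.08},
    {"offset":[0,0,0],"turn":-0.12},
    {"offset":[0,0,0],"turn":-0.12}
  ]
}}

```text
time: 7.47
tcp_pos: [0.6132, 0.0155, 0.1309]
tool_rot: [0.635, -0.31, 0.635, 0.311]
force: [-5.3, 3.9, 8.0]
width: 0.0131
```

```bash
python3 -c "
from h import *
st()"
```

```text
t 7.47 q [-1.080e-01  4.570e-01 -2.200e-02  1.091e+00  1.000e-03 -1.018e+00] tcp [0.6132 0.0155 0.1309] yaw 142.16 w 0.0131 F [-5.26  3.89  7.99] T [0.829 1.182 0.054] x [-2.0e-04  1.1e-03 -1.0e+00]
```

The sign changes past half-way, so the knob does turn with the grip. Two clicks are passed with no stop. I'll repeat this click by click: 23° to seat, then a 7° feel.

Call:
{"name": "send_rows", "arguments": {
  "steps": [
    {"offset":[0,0,0],"turn":-0.05},
    {"offset":[0,0,0],"turn":-0.1},
    {"offset":[0,0,0],"turn":-0.15},
    {"offset":[0,0,0],"turn":-0.2},
    {"offset":[0,0,0],"turn":-0.25},
    {"offset":[0,0,0],"turn":-0.3},
    {"offset":[0,0,0],"turn":-0.35},
    {"offset":[0,0,0],"turn":-0.4},
    {"offset":[0,0,0],"turn":-0.4},
    {"offset":[0,0,0],"turn":-0.4}
  ]
}}

```text
time: 8.3
tcp_pos: [0.6133, 0.0157, 0.1312]
tool_rot: [0.563, -0.428, 0.562, 0.429]
force: [-6.3, 10.7, 11.3]
width: 0.0131
```

```bash
python3 -c "
from h import *
st()"
```

```text
t 8.3 q [-0.108  0.457 -0.022  1.092  0.003 -1.41 ] tcp [0.6133 0.0157 0.1312] yaw 164.6 w 0.0131 F [-6.27 10.68 11.3 ] T [ 1.883  1.274 -5.366] x [ 2.0e-04  2.6e-03 -1.0e+00]
```

Call:
{"name": "send_rows", "arguments": {
  "steps": [
    {"offset":[0,0,0],"turn":-0.04},
    {"offset":[0,0,0],"turn":-0.08},
    {"offset":[0,0,0],"turn":-0.12},
    {"offset":[0,0,0],"turn":-0.12}
  ]
}}

```text
time: 8.63
tcp_pos: [0.6132, 0.0157, 0.1314]
tool_rot: [0.537, -0.46, 0.535, 0.462]
force: [-7.5, 11.9, 14.3]
width: 0.0132
```

```bash
python3 -c "
from h import *
st()"
```

```text
t 8.63 q [-0.109  0.457 -0.022  1.092  0.003 -1.529] tcp [0.6132 0.0157 0.1314] yaw 171.39 w 0.0132 F [-7.5  11.93 14.3 ] T [ 2.277  1.456 -8.754] x [ 3.0e-04  3.1e-03 -1.0e+00]
```

The torque jumped to -8.7 N m, so it is against the stop, and I over-pushed. I'll back off and look.

Call:
{"name": "send_rows", "arguments": {
  "steps": [
    {"offset":[0,0,0],"turn":0.06},
    {"offset":[0,0,0],"turn":0.12},
    {"offset":[0,0,0],"turn":0.12}
  ]
}}

```text
time: 8.88
tcp_pos: [0.6133, 0.0157, 0.1312]
tool_rot: [0.564, -0.427, 0.563, 0.428]
force: [-6.4, 9.7, 12.4]
width: 0.0128
```

```bash
python3 -c "
from h import *
st()
im=get_image('side');save(im,'side4',(130,230,220,340),6)"
```

```text
t 8.88 q [-0.108  0.457 -0.022  1.092  0.003 -1.406] tcp [0.6133 0.0157 0.1312] yaw 164.36 w 0.0128 F [-6.38  9.71 12.38] T [ 1.949  1.246 -5.313] x [ 3.0e-04  2.6e-03 -1.0e+00]
```

Call:
{"name": "send_rows", "arguments": {
  "steps": [
    {"offset":[0,0,0],"turn":0.06},
    {"offset":[0,0,0],"turn":0.12},
    {"offset":[0,0,0],"turn":0.12}
  ]
}}

```text
time: 9.18
tcp_pos: [0.6132, 0.0157, 0.131]
tool_rot: [0.588, -0.393, 0.587, 0.394]
force: [-5.3, 8.6, 10.0]
width: 0.0131
```

```bash
python3 -c "
from h import *
st()"
```

```text
t 9.18 q [-0.108  0.457 -0.022  1.092  0.002 -1.289] tcp [0.6132 0.0157 0.131 ] yaw 157.67 w 0.0131 F [-5.25  8.57 10.  ] T [ 1.598  1.095 -2.483] x [ 0.      0.0022 -1.    ]
```

View pics/side4.png

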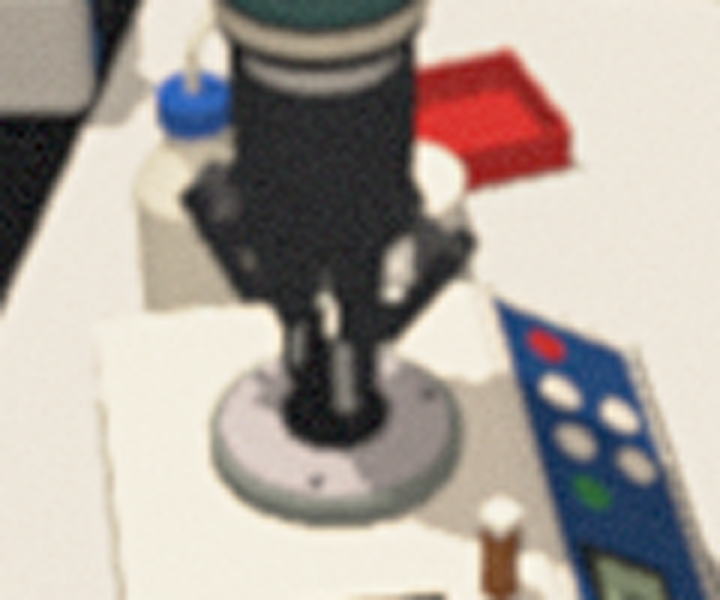

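The response is elastic, about 0.45 N m/deg, with zero near 150°. I'll back off to about 150° and read again, then open and look at the knob itself.

Call:
{"name": "send_rows", "arguments": {
  "steps": [
    {"offset":[0,0,0],"turn":0.06},
    {"offset":[0,0,0],"turn":0.1},
    {"offset":[0,0,0],"turn":0.1},
    {"offset":[0,0,0],"turn":0.1}
  ]
}}

```text
time: 9.52
tcp_pos: [0.6132, 0.0158, 0.1309]
tool_rot: [0.605, -0.365, 0.605, 0.366]
force: [-4.7, 6.5, 8.3]
width: 0.0128
```

```bash
python3 - <<'E'
from h import *
st()
im=get_image('side');save(im,'side5',(165,220,250,310),10)
P=cloud(im)[165:225,240:315].reshape(-1,3)
d=P[:,:2]-[.613,.0152];r=np.hypot(*d.T)
for lo,hi in((.119,.128),(.128,.14),(.14,.15),(.15,.16)):
    m=(r<.035)&(P[:,2]>lo)&(P[:,2]<hi);print(lo);print(np.c_[d[m]*1000,P[m,2]*1000].round(0).astype(int).tolist())
E
```

```text
t 9.52 q [-0.108  0.457 -0.022  1.091  0.002 -1.195] tcp [0.6132 0.0158 0.1309] yaw 152.31 w 0.0128 F [-4.68  6.47  8.32] T [ 1.401  1.055 -0.125] x [-2.0e-04  1.8e-03 -1.0e+00]
0.119
[[-18, -17, 122], [22, -2, 126], [19, -2, 126], [-17, -11, 124], [-19, -10, 124], [-21, -14, 121], [21, -1, 124], [18, 2, 126], [-12, -4, 125], [-15, -4, 126], [-17, -6, 124], [-20, -8, 123], [-22, -8, 123], [21, 3, 123], [18, 5, 125], [-10, -2, 123], [-13, -2, 123], [-15, -3, 123], [-18, 0, 126], [-20, -3, 124], [-22, -7, 121], [24, 2, 119], [21, 3, 120], [17, 8, 125], [-4, 8, 127], [-9, 4, 124], [-12, 7, 127], [-13, 2, 123], [-16, 3, 124], [-19, 1, 123], [-21, 0, 123], [-24, -1, 123], [19, 11, 124], [17, 10, 123], [-2, 10, 125], [-4, 7, 123], [-7, 11, 127], [-9, 8, 125], [-12, 7, 124], [-15, 10, 127], [-17, 8, 125], [-20, 7, 125], [-23, 9, 127], [-24, 2, 122], [16, 11, 120], [13, 15, 124], [11, 14, 124], [8, 16, 125], [0, 13, 124], [-2, 13, 125], [-5, 12, 124], [-7, 9, 122], [-10, 13, 125], [-12, 10, 124], [-15, 11, 125], [-18, 11, 125], [-20, 9, 123], [-23, 11, 126], [-25, 7, 122], [-32, 3, 120], [26
[... 2137 characters left out ...]
7, 154], [6, 8, 155], [4, 5, 154], [1, 7, 155], [-15, 9, 159], [-17, 6, 157], [-20, 7, 158], [13, 10, 153], [9, 15, 157], [7, 14, 157], [5, 12, 156], [2, 11, 155], [-1, 14, 158], [-3, 13, 158], [-8, 11, 157], [-11, 14, 159], [-13, 13, 159], [-16, 12, 159], [-18, 10, 157], [-20, 8, 156], [12, 13, 153], [9, 18, 156], [7, 16, 156], [4, 17, 157], [1, 17, 157], [0, 12, 153], [-3, 12, 154], [-6, 12, 154], [-8, 11, 154], [-10, 9, 152], [-14, 14, 157], [-16, 13, 156], [-18, 8, 152], [12, 17, 152], [9, 18, 154], [6, 18, 154], [4, 16, 153], [1, 19, 156], [0, 12, 150], [-3, 12, 150], [-6, 16, 154], [-8, 12, 151], [-13, 13, 152], [-16, 12, 152], [11, 19, 151], [6, 18, 150], [4, 18, 151], [-16, 15, 151]]
```

View pics/side5.png

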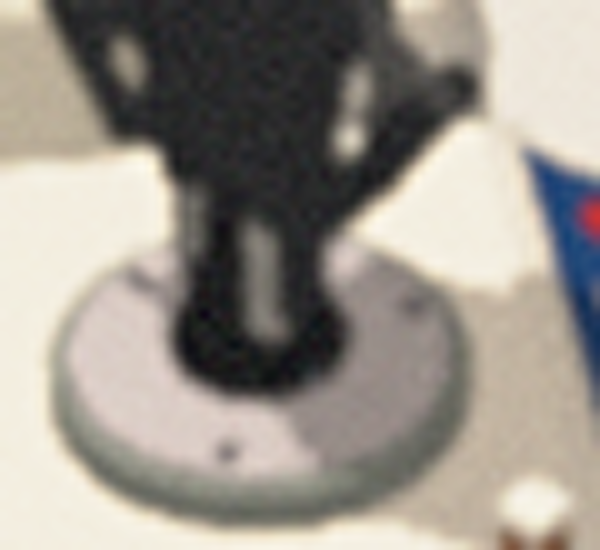

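The end-face depth points put the wing at about 150° in tool-yaw terms, so it turned with the tool. The start, though, looks about half-way between stations counted from this stop. To settle it I'll let go, lift and measure the wing.

Call:
{"name": "send_rows", "arguments": {
  "steps": [
    {"offset":[0,0,0],"turn":0},
    {"offset":[0,0,0],"turn":0},
    {"offset":[0,0,0],"turn":0},
    {"offset":[0,0,0],"turn":0},
    {"offset":[-1,0,0],"turn":0},
    {"offset":[-3,0,0],"turn":0},
    {"offset":[-5,0,0],"turn":0},
    {"offset":[-7,0,0],"turn":0},
    {"offset":[-9,0,0],"turn":0},
    {"offset":[-10,0,0],"turn":0},
    {"offset":[-10,0,0],"turn":0}
  ],
  "claw": 4.5
}}

```text
time: 10.48
tcp_pos: [0.6146, 0.0147, 0.2332]
tool_rot: [0.606, -0.367, 0.604, 0.365]
force: [0.9, 0.6, -0.8]
width: 0.0451
```

```bash
cat > wing.py <<'E'
from h import *
import pickle,sys
def an(im,c):
    P=cloud(im)[c[0]:c[1],c[2]:c[3]].reshape(-1,3);z=P[:,2]
    q=P[(z>.150)&(z<.161)&(np.linalg.norm(P[:,:2]-[.613,.015],axis=1)<.03)][:,:2];d=q-q.mean(0);w,v=np.linalg.eigh(d.T@d/len(d));r=cv2.minAreaRect(q.astype(np.float32))
    print(len(q),q.mean(0).round(4),np.sqrt(w*12).round(4),"dir",(np.degrees(np.arctan2(v[1,1],v[0,1]))%180).round(1),r)
if __name__=="__main__":
    st()
    s0=pickle.load(open("side0.pkl","rb"));an(s0,(170,225,240,310))
    im=get_image("side");pickle.dump(im,open("sidew.pkl","wb"));an(im,(170,225,240,310));save(im,sys.argv[1],(165,220,245,315),10)
E
python3 wing.py side6
```

```text
t 10.48 q [-0.109  0.418  0.193  1.342 -0.    -1.196] tcp [0.6146 0.0147 0.2332] yaw 152.29 w 0.0451 F [ 0.9   0.57 -0.8 ] T [-0.017 -0.    -0.01 ] x [ 4.e-03 -5.e-04 -1.e+00]
80 [0.6107 0.0167] [0.015  0.0444] dir 165.8 ((0.6114414930343628, 0.01520860381424427), (0.016954496502876282, 0.04435393586754799), 79.04972839355469)
75 [0.6112 0.0162] [0.0145 0.0456] dir 60.4 ((0.6112251281738281, 0.015226870775222778), (0.044353123754262924, 0.014857404865324497), 64.16799926757812)
```

View pics/side6.png

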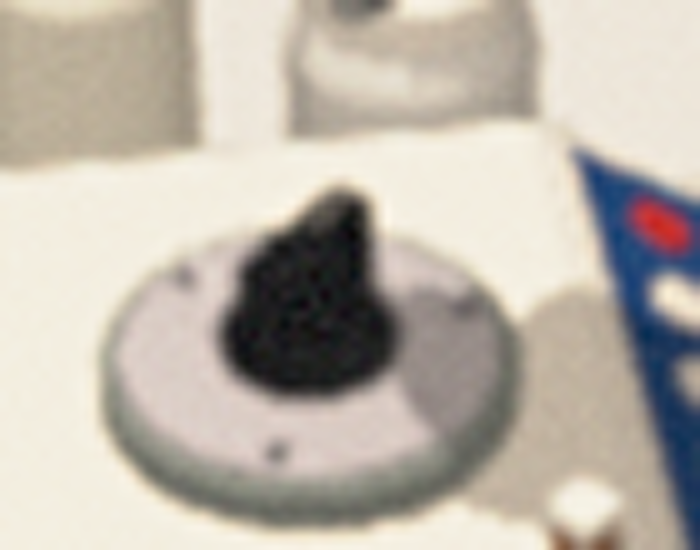

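The released wing stands at about 60 to 64° (tool-yaw 150 to 154°), 75 to 78° from its start, while whole stations would give 60 or 90. I'll regrip and map the detent torque in fine steps to fix the stations by feel.

Call:
{"name": "send_rows", "arguments": {
  "steps": [
    {"offset":[1,0.1,-0.1],"turn":0},
    {"offset":[4,0.1,-0.1],"turn":0},
    {"offset":[6.5,0.1,-0.1],"turn":0},
    {"offset":[8.5,0.1,-0.1],"turn":0},
    {"offset":[9.5,0.1,-0.1],"turn":0},
    {"offset":[10,0.1,-0.1],"turn":0},
    {"offset":[10,0.1,-0.1],"turn":0},
    {"offset":[10,0.1,-0.1],"turn":0}
  ]
}}

```text
time: 11.2
tcp_pos: [0.6127, 0.0144, 0.131]
tool_rot: [0.605, -0.366, 0.605, 0.366]
force: [0.4, 0.2, 0.7]
width: 0.0448
```

```bash
python3 -c "
from h import *
st([.6126,.0146,.131])"
```

```text
t 11.2 q [-0.109  0.456 -0.025  1.089  0.    -1.197] tcp [0.6127 0.0144 0.131 ] yaw 152.29 w 0.0448 F [0.41 0.23 0.72] T [ 0.002  0.068 -0.037] x [ 7.e-04 -0.e+00 -1.e+00]
off cm [-0.    0.01  0.01]
```

Call:
{"name": "send_rows", "arguments": {
  "steps": [
    {"offset":[0,0,0],"turn":0},
    {"offset":[0,0,0],"turn":0},
    {"offset":[0,0,0],"turn":0},
    {"offset":[0,0,0],"turn":0},
    {"offset":[0,0,0],"turn":0},
    {"offset":[0,0,0],"turn":0},
    {"offset":[0,0,0],"turn":0}
  ],
  "claw": 0
}}

```text
time: 11.78
tcp_pos: [0.6125, 0.0145, 0.1313]
tool_rot: [0.606, -0.366, 0.605, 0.365]
force: [-2.6, 1.3, 7.2]
width: 0.013
```

```bash
python3 -c "
from h import *
st();print(get_obs()['effort'].round(3))"
```

```text
t 11.78 q [-0.109  0.455 -0.025  1.089  0.    -1.196] tcp [0.6125 0.0145 0.1313] yaw 152.27 w 0.013 F [-2.56  1.33  7.2 ] T [ 0.253  0.532 -0.374] x [ 1.2e-03  1.0e-04 -1.0e+00]
[ -0.394 -75.392  35.887  -1.162  -0.242  -0.361]
```

Call:
{"name": "send_rows", "arguments": {
  "steps": [
    {"offset":[0,0,0],"turn":0.03},
    {"offset":[0,0,0],"turn":0.065},
    {"offset":[0,0,0],"turn":0.065},
    {"offset":[0,0,0],"turn":0.065}
  ]
}}

```text
time: 12.12
tcp_pos: [0.6125, 0.0145, 0.1313]
tool_rot: [0.617, -0.346, 0.616, 0.346]
force: [-3.4, 0.7, 7.2]
width: 0.0129
```

```bash
python3 -c "
from h import *
st();print(get_obs()['effort'].round(3))"
```

```text
t 12.12 q [-0.109  0.455 -0.026  1.089  0.    -1.132] tcp [0.6125 0.0145 0.1313] yaw 148.57 w 0.0129 F [-3.45  0.69  7.22] T [0.158 0.543 0.25 ] x [ 0.0012 -0.     -1.    ]
[ -0.753 -75.373  35.921  -1.231  -0.13    0.404]
```

Call:
{"name": "send_rows", "arguments": {
  "steps": [
    {"offset":[0,0,0],"turn":0.03},
    {"offset":[0,0,0],"turn":0.065},
    {"offset":[0,0,0],"turn":0.065},
    {"offset":[0,0,0],"turn":0.065}
  ]
}}

```text
time: 12.45
tcp_pos: [0.6125, 0.0145, 0.1313]
tool_rot: [0.628, -0.326, 0.627, 0.325]
force: [-2.5, 0.9, 6.8]
width: 0.0126
```

```bash
python3 -c "
from h import *
st();print(get_obs()['effort'].round(3))"
```

```text
t 12.45 q [-0.109  0.455 -0.025  1.089  0.    -1.066] tcp [0.6125 0.0145 0.1313] yaw 144.84 w 0.0126 F [-2.51  0.93  6.76] T [0.124 0.576 0.158] x [ 0.0012 -0.     -1.    ]
[ -0.651 -75.412  35.891  -1.176  -0.122   0.304]
```

Call:
{"name": "send_rows", "arguments": {
  "steps": [
    {"offset":[0,0,0],"turn":0.03},
    {"offset":[0,0,0],"turn":0.065},
    {"offset":[0,0,0],"turn":0.065},
    {"offset":[0,0,0],"turn":0.065}
  ]
}}

```text
time: 12.78
tcp_pos: [0.6125, 0.0145, 0.1313]
tool_rot: [0.638, -0.305, 0.638, 0.305]
force: [-2.1, 0.4, 6.7]
width: 0.013
```

```bash
python3 -c "
from h import *
st();print(get_obs()['effort'].round(3))"
```

```text
t 12.78 q [-0.109  0.455 -0.025  1.089  0.    -1.001] tcp [0.6125 0.0145 0.1313] yaw 141.11 w 0.013 F [-2.08  0.4   6.73] T [0.171 0.506 0.066] x [ 0.0012 -0.     -1.    ]
[ -0.595 -75.445  35.871  -1.139  -0.117   0.245]
```

Station mapping is clear. Leaving torque is +0.25 at 148.6°, falling linearly to about 0 near 137°, and the stop bites at 151.5 to 152°. So home is at about 151.5° tool yaw, with clicks 1, 2 and 3 at 121.5, 91.5 and 61.5°. Now clockwise, counting.

Call:
{"name": "send_rows", "arguments": {
  "steps": [
    {"offset":[0,0,0],"turn":0.06},
    {"offset":[0,0,0],"turn":0.12},
    {"offset":[0,0,0],"turn":0.18},
    {"offset":[0,0,0],"turn":0.24},
    {"offset":[0,0,0],"turn":0.24},
    {"offset":[0,0,0],"turn":0.24}
  ]
}}

```text
time: 13.28
tcp_pos: [0.6126, 0.0145, 0.1313]
tool_rot: [0.67, -0.227, 0.669, 0.226]
force: [-1.6, 1.2, 6.7]
width: 0.0133
```

```bash
python3 -c "
from h import *
st()"
```

```text
t 13.28 q [-0.109  0.455 -0.025  1.089  0.    -0.761] tcp [0.6126 0.0145 0.1313] yaw 127.34 w 0.0133 F [-1.62  1.2   6.67] T [ 0.157  0.471 -0.22 ] x [ 1.3e-03 -1.0e-04 -1.0e+00]
```

Call:
{"name": "send_rows", "arguments": {
  "steps": [
    {"offset":[0,0,0],"turn":0.05},
    {"offset":[0,0,0],"turn":0.1},
    {"offset":[0,0,0],"turn":0.1},
    {"offset":[0,0,0],"turn":0.1}
  ]
}}

```text
time: 13.62
tcp_pos: [0.6126, 0.0145, 0.1313]
tool_rot: [0.681, -0.193, 0.68, 0.193]
force: [-2.2, 0.3, 7.8]
width: 0.0129
```

```bash
python3 -c "
from h import *
st()"
```

```text
t 13.62 q [-0.109  0.455 -0.025  1.089  0.    -0.661] tcp [0.6126 0.0145 0.1313] yaw 121.63 w 0.0129 F [-2.2   0.3   7.77] T [0.052 0.455 0.086] x [ 1.3e-03 -1.0e-04 -1.0e+00]
```

Call:
{"name": "send_rows", "arguments": {
  "steps": [
    {"offset":[0,0,0],"turn":0.05},
    {"offset":[0,0,0],"turn":0.1},
    {"offset":[0,0,0],"turn":0.1},
    {"offset":[0,0,0],"turn":0.1}
  ]
}}

```text
time: 13.95
tcp_pos: [0.6125, 0.0145, 0.1313]
tool_rot: [0.69, -0.159, 0.689, 0.158]
force: [-1.8, 0.3, 7.4]
width: 0.0127
```

```bash
python3 -c "
from h import *
st()"
```

```text
t 13.95 q [-0.109  0.455 -0.025  1.089  0.    -0.561] tcp [0.6125 0.0145 0.1313] yaw 115.9 w 0.0127 F [-1.77  0.29  7.36] T [0.06  0.531 0.163] x [ 1.2e-03 -1.0e-04 -1.0e+00]
```

Call:
{"name": "send_rows", "arguments": {
  "steps": [
    {"offset":[0,0,0],"turn":0.06},
    {"offset":[0,0,0],"turn":0.12},
    {"offset":[0,0,0],"turn":0.18},
    {"offset":[0,0,0],"turn":0.24},
    {"offset":[0,0,0],"turn":0.3},
    {"offset":[0,0,0],"turn":0.3},
    {"offset":[0,0,0],"turn":0.3}
  ]
}}

```text
time: 14.53
tcp_pos: [0.6126, 0.0144, 0.1313]
tool_rot: [0.706, -0.054, 0.705, 0.053]
force: [-2.4, 0.2, 6.7]
width: 0.0129
```

```bash
python3 -c "
from h import *
st()"
```

```text
t 14.53 q [-0.109  0.455 -0.025  1.089 -0.    -0.261] tcp [0.6126 0.0144 0.1313] yaw 98.69 w 0.0129 F [-2.38  0.21  6.66] T [-0.003  0.444 -0.094] x [ 1.3e-03 -2.0e-04 -1.0e+00]
```

Click 1 seated at about 122° as predicted. Next click 2 (about 92°), then 3.

Call:
{"name": "send_rows", "arguments": {
  "steps": [
    {"offset":[0,0,0],"turn":0.04},
    {"offset":[0,0,0],"turn":0.08},
    {"offset":[0,0,0],"turn":0.12},
    {"offset":[0,0,0],"turn":0.12},
    {"offset":[0,0,0],"turn":0.12}
  ]
}}

```text
time: 14.95
tcp_pos: [0.6126, 0.0144, 0.1313]
tool_rot: [0.707, -0.011, 0.707, 0.011]
force: [-3.1, 1.1, 6.3]
width: 0.0131
```

```bash
python3 -c "
from h import *
st()"
```

```text
t 14.95 q [-0.109  0.455 -0.025  1.089 -0.    -0.141] tcp [0.6126 0.0144 0.1313] yaw 91.83 w 0.0131 F [-3.1   1.07  6.3 ] T [-0.018  0.469 -0.041] x [ 1.3e-03 -3.0e-04 -1.0e+00]
```

Call:
{"name": "send_rows", "arguments": {
  "steps": [
    {"offset":[0,0,0],"turn":0.05},
    {"offset":[0,0,0],"turn":0.1},
    {"offset":[0,0,0],"turn":0.1},
    {"offset":[0,0,0],"turn":0.1}
  ]
}}

```text
time: 15.28
tcp_pos: [0.6125, 0.0144, 0.1313]
tool_rot: [0.707, 0.024, 0.706, -0.024]
force: [-2.1, 0.7, 6.2]
width: 0.013
```

```bash
python3 -c "
from h import *
st()"
```

```text
t 15.28 q [-0.109  0.455 -0.025  1.089 -0.    -0.041] tcp [0.6125 0.0144 0.1313] yaw 86.1 w 0.013 F [-2.14  0.7   6.18] T [-0.069  0.531  0.149] x [ 1.2e-03 -3.0e-04 -1.0e+00]
```

Call:
{"name": "send_rows", "arguments": {
  "steps": [
    {"offset":[0,0,0],"turn":0.06},
    {"offset":[0,0,0],"turn":0.12},
    {"offset":[0,0,0],"turn":0.18},
    {"offset":[0,0,0],"turn":0.24},
    {"offset":[0,0,0],"turn":0.3},
    {"offset":[0,0,0],"turn":0.3},
    {"offset":[0,0,0],"turn":0.3}
  ]
}}

```text
time: 15.87
tcp_pos: [0.6125, 0.0143, 0.1313]
tool_rot: [0.696, 0.129, 0.695, -0.13]
force: [-2.7, -0.2, 7.4]
width: 0.0129
```

```bash
python3 -c "
from h import *
st(yaw=61.7)"
```

```text
t 15.87 q [-0.109  0.455 -0.025  1.089 -0.     0.259] tcp [0.6125 0.0143 0.1313] yaw 68.89 w 0.0129 F [-2.69 -0.18  7.36] T [-0.135  0.512 -0.169] x [ 1.2e-03 -4.0e-04 -1.0e+00]
turn 0.1255001954285453
```

Call:
{"name": "send_rows", "arguments": {
  "steps": [
    {"offset":[0,0,0],"turn":0.04},
    {"offset":[0,0,0],"turn":0.08},
    {"offset":[0,0,0],"turn":0.12},
    {"offset":[0,0,0],"turn":0.125},
    {"offset":[0,0,0],"turn":0.125},
    {"offset":[0,0,0],"turn":0.125},
    {"offset":[0,0,0],"turn":0.125}
  ]
}}

```text
time: 16.45
tcp_pos: [0.6125, 0.0143, 0.1313]
tool_rot: [0.686, 0.172, 0.685, -0.173]
force: [-2.9, -1.1, 6.7]
width: 0.013
```

```bash
python3 - <<'E'
from h import *
st();print(get_obs()['effort'].round(3))
im=get_image('side');save(im,'side7',(130,230,220,340),6)
E
```

```text
t 16.45 q [-0.109  0.455 -0.025  1.089 -0.     0.383] tcp [0.6125 0.0143 0.1313] yaw 61.76 w 0.013 F [-2.94 -1.08  6.67] T [-0.13   0.557  0.024] x [ 1.2e-03 -4.0e-04 -1.0e+00]
[ 1.8800e-01 -7.5445e+01  3.5815e+01 -1.0930e+00  2.6600e-01  6.0000e-03]
```

View pics/side7.png

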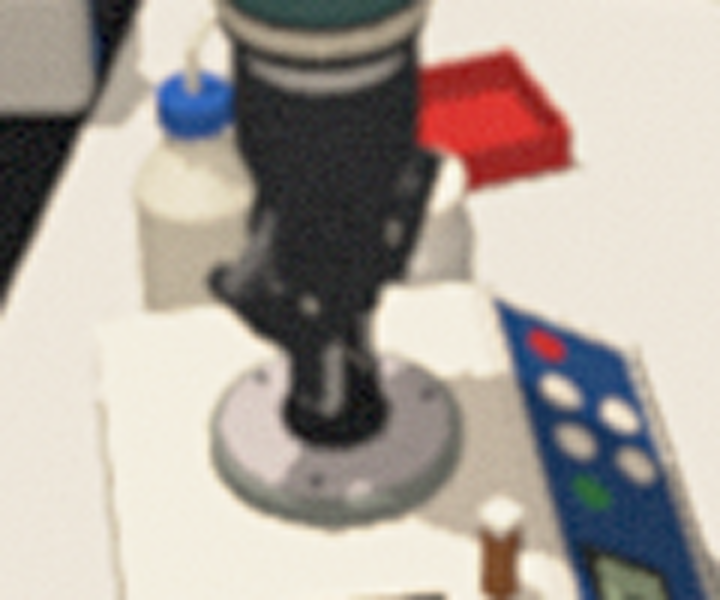

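The side view shows the knob still gripped at (335,400). The cuvette at (500,540), bottle, jar and tray have not moved. Tz is 0.02 N m and the q6 effort 0.006, so the knob is seated. Handing in.

```bash
python3 -c "
from h import *
st()
print(job_done())"
```

```text
t 16.5 q [-0.109  0.455 -0.025  1.089 -0.     0.383] tcp [0.6125 0.0143 0.1313] yaw 61.76 w 0.0128 F [-2.4  -0.5   6.62] T [-0.16   0.553 -0.013] x [ 1.2e-03 -4.0e-04 -1.0e+00]
the job is handed in; nothing more can be done
None
```

I turned the knob anticlockwise to its hard stop, at about 151.5° tool yaw, then clockwise through clicks 1 and 2. I handed the job in at 16.5 s with it seated in the third and still gripped.

**Last checks:**
- Tool yaw was 61.76°, close to 90° from home.
- Twist was about 0 N m, with the torque changing sign around 122° and 92° on the way, so each click was felt.
- The forces on the tool were small.
- In the last side view the cuvette, wash bottle, jar and tray looked unmoved. I did not recheck the rest of the bench.

**What went wrong or disagreed:**
- **Over-push at the stop:** I drove about 20° past it, and the twist reached about 8.8 N m before I backed off. Lateral forces stayed below 15 N. The click positions felt before and after the over-push agreed.
- **Released once:** at the home stop I opened the gripper to measure the wing, then gripped it again.
- **Start position does not fit:** by camera and grip the knob began about 75° from home, half-way between clicks 2 and 3 rather than in a click. I could not explain this, so I relied on the felt stop and clicks.

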